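Soap the bowl and hold the dish brush ready

TASK

Get ready to wash up: first, with the dish brush still in its holder, push the soap dispenser's pump head with the fingers all the way down to its stop and let it spring back up. Then draw the green dish brush up out of its white holder (its bristles face the slotted side) and tip it well over, about 45 degrees or flatter, with its bristles facing down and the brush head over the yellow bowl, a hand's width (about 8 cm) or more above the rim. Finish holding it still like that in the gripper, clear of everything else; do not let go, and leave the bowl and the other things where they stand.

Things in the scene. Friction and masses are not known exactly. Their poses are not given: they have to be found in the camera images.
- dispenser: Blue ceramic soap dispenser stuck to the worktop, 62 mm across, 154 mm high with its steel pump head on top. Origin: centre of the underside. z up; its -x points along the spout, which reaches 62 mm from the axis (9 mm thick, its middle 147 mm above the worktop when the pump is up) over the bowl's near rim.
- pump (a joint): Pump head's travel down, m: 0 up, 0.014 at its stop. Spring: about 3 N to start, 9 N at the stop; it springs back by itself.
- pump_top (a point): Centre of the pump head's flat top (29 mm across), 154 mm above the worktop when up; moves with it.
- holder: White upright brush holder stuck to the worktop: a rectangular cup open at the top, 90 mm high, inside 36 mm (its x) by 44 mm (its y), walls 4 mm, inner floor 6 mm above the worktop, on a dark foot 70 x 78 mm. Three grey slots mark its -x face; the bristles face that side. Origin: centre of the underside. z up.
- brush: Green dish brush, 220 mm long, 80 g, head down in the holder, loose by 3 mm, bristles toward its slotted side. Origin: toe (free end of the head). z runs from toe to handle end; bristles face -x. Head 38 mm wide (y), 26 thick (x -12 to 14), z 0 to 68; neck 20 wide to z 100; then a flat-sided handle 16 wide (y), 14 thick (x -2 to 12).
- brush_grip (a point): Point in the middle of the handle's section, at x 5, z 180 mm in the brush frame; pinch here across the brush's y (16 mm).
- brush_head (a point): Middle of the bristle block, at x -4, z 33 mm in the brush frame.
- brush_toe (a point): Middle of the toe end of the brush head; the same point as the brush's origin.
- bowl: Loose yellow plastic bowl with a small teal sponge in it, 119 mm across the rim, 60 mm high, beside the dispenser under its spout. Origin: centre of the underside.
- mug_story: Bystander: mug with a coloured picture, 86 x 126 x 107 mm. Origin: underside.
- timer: Bystander: white kitchen timer with a red dial, 62 mm across, 44 mm high. Origin: underside.
- jam: Bystander: jar of red jam with a black cap, 70 mm across, 112 mm high. Origin: underside.
- tealight: Bystander: tealight candle, 38 mm across, 15 mm high. Origin: underside.
Mind the look-alikes: they are no part of the job. Several things have the shape of the brush; the one meant has the colours described above.

How it is judged:
By the outcome, as a careful person would: the job done as asked, in the order asked, and still so for the second after the job is handed in, while the arm keeps its last pose, push and grip.
It also fails if it takes over 53 s, if anything falls off the work surface, if the arm or the gripper's body presses on something with over 40 N, if the wrist force passes 120 N, or if a joint passes its speed limit or range.

ROBOT

A 6-joint arm with a two-finger parallel gripper is mounted at the origin on a cart in front of the work surface, level with it; the furniture and walls round the work are solid. World frame = base frame: x ahead of the robot, y to its left, z up, the work surface at z = 0. Lengths are in m, angles in rad, forces in N, time in s.
With the tool pointing down it reaches from about 0.2 to 0.875 m from the base axis. Payload 3.4 kg.
Tool frame: the origin (TCP) lies between the finger pads; the fingertips stand 11 mm ahead of it and the grasp point (between the pads) lies 8 mm behind it; z points along the fingers, y is the line along which they close (so a half turn about z gives the same grasp; the last joint's range is limited). The gripper opens to 94 mm and grips with 3 to 60 N. Pads are 16 mm wide; open, the fingers measure 119 mm over their backs; the gripper's body (75 mm by 177 mm) begins 78 mm behind the grasp point.
Start: joints at [1.044, 0.276, 1.505, -0, 1.361, -0.121], TCP at [0.227, 0.528, 0.216] pointing down, gripper open.
Joint ranges: [-2.89, 2.89], [-0.75, 2.08], [0.22, 2.7], [-1.18, 4.32], [0.11, 2.71], [-2.7, 2.7]. Speed limits (rad/s): [2.57, 2.57, 3.14, 3.14, 3.14, 3.14].

INTERFACE

Orientations are given as a unit quaternion [x, y, z, w].
In Python, from plant import robot, optics gives the robot as it stands.
- The arm moves only by the shell command python3 -m jog 'ROWS' [FORCE]. ROWS is JSON, a list that holds one entry, the list of rows, each a list of 7 numbers: the shift along the tool's x, y, z in m, then the turn, a rotation vector about the tool's x, y, z in rad, then the closure, from -1 (fully open) to 1 (shut). A call has 1 to 8 rows; each row is the pose to reach, as a shift and turn from the pose commanded when the call began, along the tool's axes at that moment; what a row does not reach only later rows make up. A row lasts 1/8 s, in which the tool goes at most 62.5 mm and 10.7 degrees, less where a joint would pass 70% of its speed; a pose out of reach is approached as far as the arm can. A call with a gripper value outside its range is refused whole. The fingers move at their own pace and stop on an object; FORCE is the grip in N (left out, the last holds). Time passes only in rows, so rows that repeat a pose let the fingers close. It gives the time, the measured TCP pose, the force, the opening and the grip force at its end, in the units of the state.
- robot.get_obs(): the state, without advancing time (a new reading comes with each control period).
- optics.camera(name): name is "side" or "top"; returns a dict with "color" (420x560x3 uint8, red, green, blue), "camera_matrix" (3x3 intrinsics, pixels), "rvec" (rotation vector, rad) and "tvec" (3), from world to camera coordinates, as OpenCV has them. Camera axes: x right, y down, z forward; pixel columns grow to the right and rows downward; lengths in m; the calibration is good to about 2 mm. A picture is of the moment at which its call begins. There is no depth.
- robot.job_done(): hands the job in; it is judged then, once.
The state is a dict: "time_s": time; "qpos": joint angles; "dq": joint speeds; "effort": joint torques, N m; "position": TCP position; "orientation": TCP orientation; "ft_force": force on the tool from outside, world axes, zero at the start; "torque": the same for the moment, N m; "opening": opening from 0.0 (shut) to 1.0 (fully open); "grip_force": force on a finger pad.
Only numpy, scipy, OpenCV 4.12 (cv2) and the standard library are available. Lean on these libraries where they do the work, as an engineer would, in place of code of your own. Each camera call takes 0.05 s, during which the arm holds its last target. There are 200 camera calls.

## Working session

There is one attempt and no reset: what is moved stays moved. The work goes in short steps, Python scripts to look and compute and a shell command to move; the robot and the scene stay as the last step left them, time stands still between calls to the robot, and variables do not carry over. Pictures are saved under pics/ and viewed, at most 10 in all, crops included, and the job is handed in when it is done.

```bash
mkdir -p pics
cat > h.py <<'E'
import numpy as np, cv2
from scipy.spatial.transform import Rotation as R
from plant import robot, optics
def cam(n):
    c=optics.camera(n); c['R']=cv2.Rodrigues(np.array(c['rvec'],float))[0]; c['t']=np.array(c['tvec'],float).ravel(); c['K']=np.array(c['camera_matrix'],float); return c
def ray(c,uv):
    d=c['R'].T@np.linalg.solve(c['K'],[uv[0],uv[1],1.]); return -c['R'].T@c['t'],d
def onz(c,uv,z):
    o,d=ray(c,uv); return o+d*(z-o[2])/d[2]
def tri(c1,u1,c2,u2):
    o1,d1=ray(c1,u1);o2,d2=ray(c2,u2)
    s=np.linalg.lstsq(np.c_[d1,-d2],o2-o1,rcond=None)[0]
    a,b=o1+d1*s[0],o2+d2*s[1]; return (a+b)/2,np.linalg.norm(a-b)
def proj(c,p): return cv2.projectPoints(np.array(p,float).reshape(-1,3),c['R'],c['t'],c['K'],None)[0].reshape(-1,2)
def save(c,n): cv2.imwrite('pics/'+n,c['color'][:,:,::-1])
E
python3 - <<'E'
from h import *
for n in('top','side'):
    c=cam(n); save(c,n+'0.png'); print(n,-c['R'].T@c['t'],c['R'][2])
print(robot.get_obs())
E
```

```text
top [ 0.33913867 -0.0199741   1.23093003] [ 0.20901116 -0.00341598 -0.97790729]
side [ 0.15848583 -0.84410108  0.95133881] [ 0.33339511  0.66828297 -0.66501547]
{'time_s': 0.1, 'qpos': array([ 1.04400332e+00,  2.76516349e-01,  1.50595535e+00, -3.52668861e-05,
        1.36068991e+00, -1.20961047e-01]), 'dq': array([-0.0015275 , -0.00207919, -0.00374302,  0.00033008, -0.00146362,
        0.00060823]), 'effort': array([ 9.21487881e-04, -4.05454087e+01, -2.37779689e+01,  7.00780679e-02,
        2.98978994e-02, -2.66470443e-05]), 'position': array([0.22676051, 0.52789033, 0.2157204 ]), 'orientation': array([ 2.01522660e-01,  9.79483538e-01, -7.49176631e-04, -2.33308508e-04]), 'ft_force': array([-0.41318851, -0.36292689, -0.00642272]), 'torque': array([-0.02705626, -0.05282239, -0.00353822]), 'grip_force': 0.0, 'opening': 0.9986982289138322}
```

View pics/top0.png

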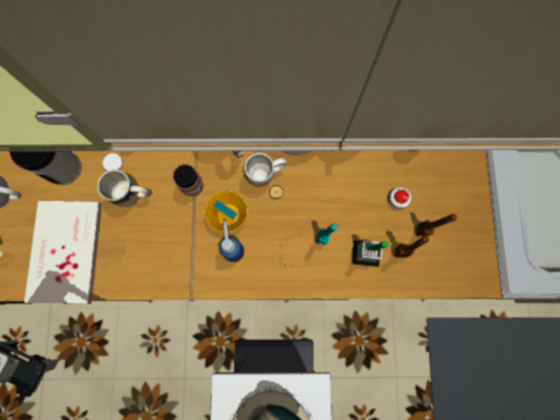

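View pics/side0.png

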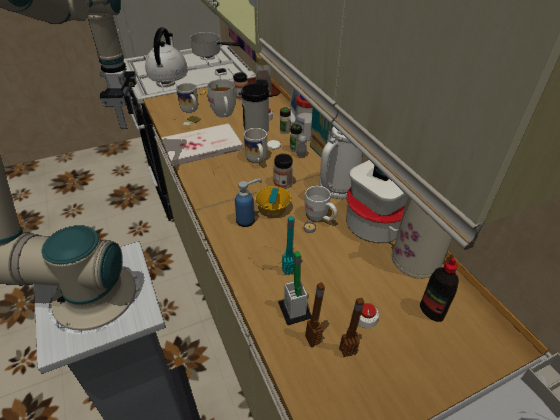

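The top view shows the dispenser at (231,248), the bowl at (226,212), the holder at (368,253) with the green handle at (378,245), a teal look-alike at (325,235) and brown ones near (405,248) and (430,225). The side view has the dispenser at (245,205), the bowl at (273,202), and the holder at (295,302) with the green handle at (297,272). I'll zoom in.

Run:
```python
from h import *
t=cv2.imread('pics/top0.png');s=cv2.imread('pics/side0.png')
a=cv2.resize(t[185:275,200:440],None,fx=3.3,fy=3.3,interpolation=cv2.INTER_CUBIC)
b=cv2.resize(s[170:350,220:390],None,fx=1.65,fy=1.65,interpolation=cv2.INTER_CUBIC)
im=np.zeros((600,800,3),np.uint8);im[:a.shape[0],:a.shape[1]]=a[:,:800]
b1=cv2.resize(s[240:335,265:345],None,fx=3.1,fy=3.1,interpolation=cv2.INTER_CUBIC)
b2=cv2.resize(s[170:235,220:330],None,fx=4,fy=4,interpolation=cv2.INTER_CUBIC)
im[303:303+b1.shape[0],:b1.shape[1]]=b1[:297]; im[303:303+b2.shape[0],300:300+b2.shape[1]]=b2
cv2.imwrite('pics/crop0.png',im)
T,S=cam('top'),cam('side')
for n,c in(('top',T),('side',S)):
    h=cv2.cvtColor(c['color'],cv2.COLOR_RGB2HSV)
    for nm,lo,hi in(('green',(50,120,40),(78,255,255)),('blue',(100,100,50),(120,255,255)),('yellow',(18,190,120),(30,255,255)),('teal',(79,120,60),(97,255,255))):
        m=cv2.inRange(h,lo,hi); k,l,st,ce=cv2.connectedComponentsWithStats(m)
        for i in range(1,k):
            if st[i,4]>25: print(n,nm,st[i],ce[i].round(1))
```

```text
top green [381 241   7   5  32] [383.9 243.1]
top blue [220 237  23  24 223] [233.  251.2]
top yellow [ 204  191   44   42 1180] [226.1 211. ]
top teal [214 201  22  17 136] [224.6 209.3]
top teal [329 224   6   6  29] [331.6 226.4]
top teal [318 233  11  11  82] [323.4 238.5]
side green [294 251   7   7  37] [297.  254.4]
side green [293 264   8  33 177] [296.8 279.2]
side blue [247 141  10   7  31] [252.  143.8]
side blue [235 194  19  31 458] [244.1 209.4]
side yellow [255 186  36  24 422] [272.7 196.7]
side teal [270 189   8  14  78] [273.3 195.4]
side teal [288 217   6   5  26] [290.3 218.8]
side teal [286 228   7  24  82] [289.3 238. ]
side teal [282 253  13  21 137] [287.4 261.7]
```

View pics/crop0.png

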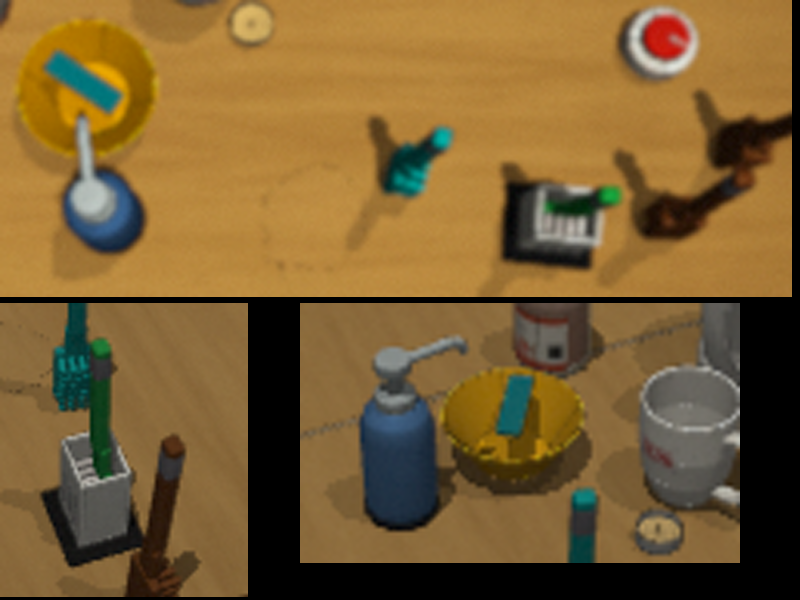

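The crops show the holder's dark foot and open cup, with the green handle leaning up out of the cup's far side. I still need its yaw and the slotted side.

Run:
```python
from h import *
T,S=cam('top'),cam('side')
im=np.zeros((600,800,3),np.uint8)
def z(c,x,y,w,f):return cv2.resize(c['color'][y:y+w,x:x+w,::-1],None,fx=f,fy=f,interpolation=cv2.INTER_CUBIC)
im[:400,:400]=z(T,347,232,40,10)
im[:400,400:]=z(S,272,247,80,5)
cv2.imwrite('pics/crop1.png',im)
# foot dark pixels
for n,c,(x,y,w) in(('top',T,(347,232,45)),('side',S,(272,275,60))):
    sub=c['color'][y:y+w,x:x+w]; m=(sub.max(2)<45).astype(np.uint8)
    k,l,st,ce=cv2.connectedComponentsWithStats(m); i=1+st[1:,4].argmax()
    p=np.argwhere(l==i)[:,::-1].astype(np.float32)+[x,y]
    pw=np.array([onz(c,q,0.006)[:2] for q in p],np.float32)
    hull=cv2.convexHull(pw); print(n,st[i],cv2.minAreaRect(pw)); print(cv2.approxPolyDP(hull,.008,True).reshape(-1,2).round(3).tolist())
# brush handle end, two views
p,e=tri(T,(384.5,243),S,(296.8,253.5)); print('handle end',p,e)
print('bowl T',onz(T,(226,211.5),.06),'S',onz(S,(272.7,197),.06))
```

```text
top [  6   8  25  26 187] ((0.47289568185806274, -0.26709747314453125), (0.07034933567047119, 0.06548456102609634), 84.00638580322266)
[[0.5090000033378601, -0.23999999463558197], [0.44600000977516174, -0.23100000619888306], [0.43700000643730164, -0.29899999499320984], [0.5059999823570251, -0.25699999928474426]]
side [  7  19  44  34 389] ((0.4944646656513214, -0.29024073481559753), (0.09842848032712936, 0.12020572274923325), 76.69004821777344)
[[0.5619999766349792, -0.26499998569488525], [0.5529999732971191, -0.2540000081062317], [0.4490000009536743, -0.23000000417232513], [0.43799999356269836, -0.30399999022483826], [0.5049999952316284, -0.3409999907016754]]
handle end [ 0.47273013 -0.2698502   0.22435936] 0.003448799910487006
bowl T [0.58219013 0.1229619  0.06      ] S [0.58533652 0.11295501 0.06      ]
```

View pics/crop1.png

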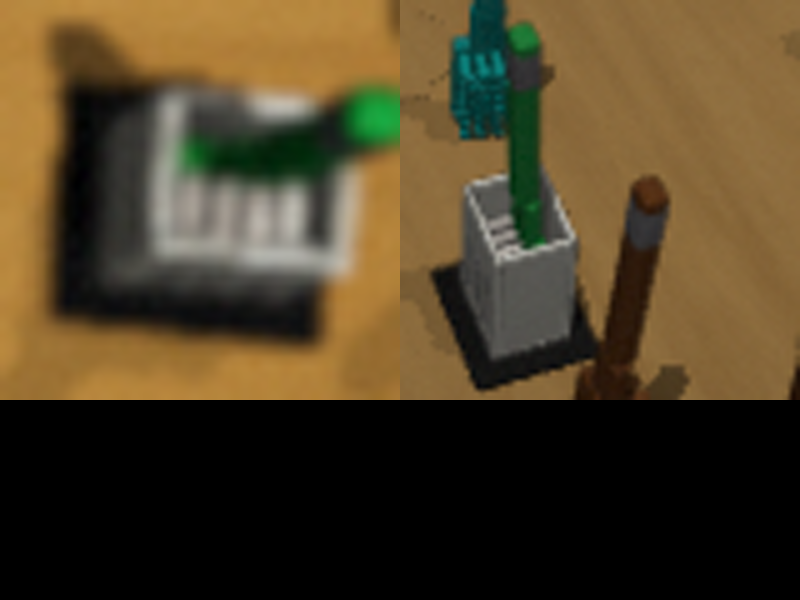

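The white bristles face −x (toward the robot), and the foot yaw is about −7.7°. Next I'll measure the pump head and the handle.

Run:
```python
from h import *
T,S=cam('top'),cam('side')
for n,c,(x,y,w,hh) in(('top',T,(219,218,20,35)),('side',S,(232,176,38,24))):
    sub=cv2.cvtColor(c['color'][y:y+hh,x:x+w],cv2.COLOR_RGB2HSV); m=((sub[...,1]<70)&(sub[...,2]>110))
    print(n,(x,y)); print('\n'.join(''.join('#' if v else '.' for v in r) for r in m))
# handle axis side view: green rows below cap; candidates at known z
h=cv2.cvtColor(S['color'],cv2.COLOR_RGB2HSV); m=cv2.inRange(h,(50,120,40),(78,255,255))[245:300,285:310]
for r in (7,9,11,20,25,30): 
    q=np.flatnonzero(m[r]); print(r+245,q.min()+285,q.max()+285)
ax=np.array([.991,-.134]); 
for nm,xy in(('A',(.4745,-.2727)),):
    for c in(T,S):
        a=np.radians(-7.7);x=np.array([np.cos(a),np.sin(a)]);y=np.array([-x[1],x[0]])
        print('foot',proj(c,[[*(np.array(xy)+i*.035*x+j*.039*y),.0] for i,j in((1,1),(-1,1),(-1,-1),(1,-1))]).round(1).tolist())
        print('rim',proj(c,[[*(np.array(xy)+i*.022*x+j*.026*y),.09] for i,j in((1,1),(-1,1),(-1,-1),(1,-1))]).round(1).tolist())
        print('handle',proj(c,[[*(np.array(xy)+.004*x),z] for z in(.226,.186,.13)]).round(1).tolist())
```

```text
top (219, 218)
..............#.....
....................
.....#..............
.....##.............
.....##.............
....###.............
....####............
....####............
....####............
....####............
.....###............
.....####...........
.....####...........
.....####...........
.....####...........
.....####...........
.....####...........
.....#####..........
.....####...........
......###...........
......####..........
......######........
....#########.......
...###########......
...############.....
..##############....
..##############....
..##############....
...#############....
...#############....
...#############....
....###########.....
.....##########.....
......########......
........####........
side (232, 176)
......................................
......................................
...........................#..........
......................#######.........
....................######............
.........#####...######...............
.......#############..................
.......###########....................
.......########.......
[... 363 characters left out ...]
....
........#######.......................
..........###.........................
......................................
......................................
......................................
......................................
252 292 292
254 290 295
256 290 296
265 291 296
270 292 296
275 292 296
foot [[354.2, 238.3], [351.9, 262.6], [379.4, 266.2], [381.4, 241.8]]
rim [[364.4, 238.9], [363.0, 255.4], [382.7, 257.9], [384.0, 241.4]]
handle [[386.2, 239.8], [382.2, 242.0], [377.0, 245.0]]
foot [[301.9, 296.2], [277.5, 302.5], [286.4, 326.7], [311.9, 319.7]]
rim [[300.3, 280.2], [284.0, 284.3], [290.5, 300.5], [307.3, 296.1]]
handle [[299.0, 253.4], [298.4, 264.8], [297.5, 279.7]]
```

Run:
```python
from h import *
for i in range(2):
  for n in('top','side'):
    c=cam(n); h=cv2.cvtColor(c['color'],cv2.COLOR_RGB2HSV); m=cv2.inRange(h,(50,120,40),(78,255,255))
    k,l,st,ce=cv2.connectedComponentsWithStats(m)
    print(n,c['rvec'],c['tvec'],[(st[j].tolist(),ce[j].round(1).tolist()) for j in range(1,k) if st[j,4]>25])
    q=np.argwhere(m[245:300,285:310]); print(q.min(0),q.max(0), [np.flatnonzero(m[r]).tolist() for r in(254,270)])
```

```text
top [ 2.10639428 -2.11691521  0.22624481] [-0.02112194  0.58903162  1.13278345] [([381, 245, 7, 6, 30], [383.7, 247.5])]Traceback (most recent call last):
  File "<stdin>", line 7, in <module>
    return umr_minimum(a, axis, None, out, keepdims, initial, where)
ValueError: zero-size array to reduction operation minimum which has no identity
```

Run:
```python
from h import *
print(robot.get_obs()['time_s'])
for i in range(3):
  for n in('top','side'):
    c=cam(n); h=cv2.cvtColor(c['color'],cv2.COLOR_RGB2HSV); o=[]
    for lo,hi in(((50,120,40),(78,255,255)),((18,190,120),(30,255,255)),((79,120,60),(97,255,255))):
        k,l,st,ce=cv2.connectedComponentsWithStats(cv2.inRange(h,lo,hi)); o.append([ce[j].round(1).tolist() for j in range(1,k) if st[j,4]>25][:3])
    print(n,o,np.round(c['tvec'],4))
save(c,'s_now.png')
print(robot.get_obs()['time_s'])
```

```text
0.45
top [[[383.8, 246.0], [371.1, 248.4]], [[226.1, 210.9]], [[224.6, 209.3], [333.3, 226.6], [323.9, 238.7]]] [-0.0211  0.589   1.1328]
side [[[295.6, 254.8], [296.1, 279.6]], [[272.8, 196.7]], [[273.2, 195.5], [290.6, 219.1], [287.6, 252.4]]] [-0.5242  0.2435  1.1439]
top [[[383.9, 244.1], [371.3, 247.6]], [[226.1, 210.9]], [[224.6, 209.3], [332.2, 226.4], [323.5, 238.6]]] [-0.0211  0.589   1.1328]
side [[[296.3, 254.6], [296.6, 279.3]], [[272.7, 196.7]], [[273.3, 195.4], [290.6, 219.1], [289.4, 238.2]]] [-0.5242  0.2435  1.1439]
top [[[383.9, 244.3]], [[226.1, 210.9]], [[224.6, 209.3], [333.3, 226.6], [323.8, 238.6]]] [-0.0211  0.589   1.1328]
side [[[295.0, 255.0], [295.9, 279.6]], [[272.6, 196.6]], [[273.2, 195.4], [290.6, 219.1], [289.4, 238.5]]] [-0.5242  0.2435  1.1439]
0.75
```

The brush is only rocking a little in its loose holder and the cameras are steady. Next is the pump position.

Run:
```python
from h import *
T,S=cam('top'),cam('side')
print(T['K'][0,0])
for uv in((227.7,245.7),(228.3,245.7)): print('T',onz(T,uv,.154))
for uv in((242.8,184),(243.5,184)): print('S',onz(S,uv,.154))
print(tri(T,(227.9,245.7),S,(243,184)))
print('tip',onz(T,(224.8,221),.147),onz(S,(260,178.7),.147))
h=cv2.cvtColor(T['color'],cv2.COLOR_RGB2HSV);m=cv2.inRange(h,(18,150,90),(30,255,255))
# bowl rim
k,l,st,ce=cv2.connectedComponentsWithStats(cv2.inRange(h,(18,190,120),(30,255,255)))
i=1+st[1:,4].argmax();p=np.argwhere(l==i)[:,::-1].astype(float)
w=np.array([onz(T,q,.06)[:2] for q in p],np.float32);print('bowl',cv2.minEnclosingCircle(w))
o=robot.get_obs();p,q=o['position'],R.from_quat(o['orientation'])
print(p,q.as_matrix().round(3).tolist())
d=(q.inv().apply(tri(T,(227.9,245.7),S,(243,184))[0]-p));print('tool shift to pump',d)
```

```text
432.948120780134
T [0.47543298 0.10545863 0.154     ]
T [0.47542559 0.10396069 0.154     ]
S [0.48309346 0.10473731 0.154     ]
S [0.48501386 0.10386413 0.154     ]
(array([0.47921811, 0.10387419, 0.15499529]), np.float64(0.00802841102756822))
tip [0.53946405 0.11488859 0.147     ] [0.54385183 0.11558673 0.147     ]
bowl ((0.5829928517341614, 0.12285207211971283), 0.06138811260461807)
[0.22699894 0.52833944 0.21651345] [[-0.919, 0.395, 0.0], [0.395, 0.919, 0.0], [-0.0, 0.0, -1.0]]
tool shift to pump [-0.39929931 -0.29042897  0.06148842]
```

```bash
python3 -m jog '[[[-0.4,-0.29,0,0,0,-0.27,1],[-0.4,-0.29,0,0,0,-0.27,1],[-0.4,-0.29,0,0,0,-0.27,1],[-0.4,-0.29,0,0,0,-0.27,1],[-0.4,-0.29,0,0,0,-0.27,1],[-0.4,-0.29,0,0,0,-0.27,1],[-0.4,-0.29,0,0,0,-0.27,1],[-0.4,-0.29,0,0,0,-0.27,1]]]' 20
python3 -m jog '[[[0,0,0,0,0,0,1],[0,0,0,0,0,0,1]]]'
```

```text
time_s: 1.85
position: [0.481, 0.1021, 0.2168]
orientation: [0.068, 0.998, 0.0, 0.001]
ft_force: [1.7, -0.1, -0.3]
opening: 0.191
grip_force: 0.0
time_s: 2.1
position: [0.4797, 0.1041, 0.2163]
orientation: [0.068, 0.998, 0.0, -0.0]
ft_force: [0.1, -0.3, -0.2]
opening: 0.008
grip_force: 0.0
```

```bash
python3 -m jog '[[[0,0,0.03,0,0,0,1],[0,0,0.045,0,0,0,1],[0,0,0.052,0,0,0,1],[0,0,0.057,0,0,0,1],[0,0,0.06,0,0,0,1],[0,0,0.06,0,0,0,1]]]'
python3 - <<'E'
from h import *
im=np.zeros((450,800,3),np.uint8)
T,S=cam('top'),cam('side')
im[:400,:400]=cv2.resize(T['color'][215:265,200:250,::-1],(400,400),interpolation=cv2.INTER_CUBIC)
im[:400,400:]=cv2.resize(S['color'][160:220,215:275,::-1],(400,400),interpolation=cv2.INTER_CUBIC)
cv2.imwrite('pics/press.png',im)
E
```

```text
time_s: 2.85
position: [0.4789, 0.1049, 0.1571]
orientation: [0.068, 0.998, 0.001, -0.001]
ft_force: [-4.5, 3.0, 5.8]
opening: 0.004
grip_force: 3.0
```

View pics/press.png

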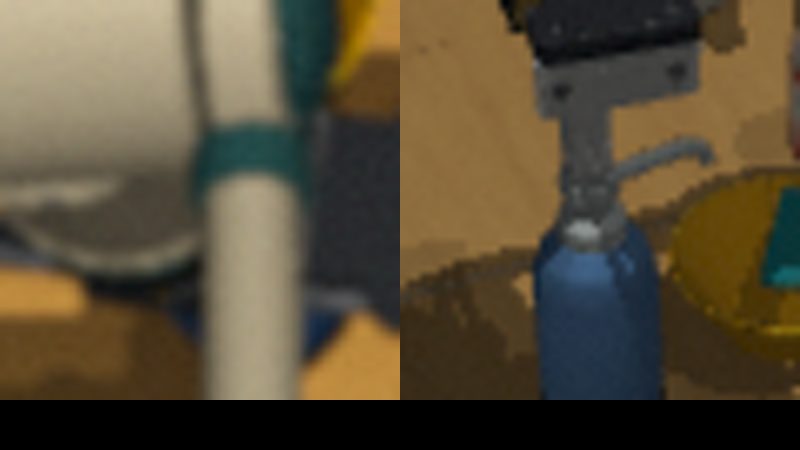

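The side view shows the closed fingers on the pump head, with the spout lowered; 5.8 N fits about 8 mm of travel. I'll push on to the stop.

```bash
python3 -m jog '[[[0,0,0.004,0,0,0,1],[0,0,0.006,0,0,0,1],[0,0,0.007,0,0,0,1],[0,0,0.008,0,0,0,1]]]'
```

```text
time_s: 3.45
position: [0.4793, 0.1048, 0.151]
orientation: [0.068, 0.998, 0.001, -0.0]
ft_force: [-8.2, 1.6, 20.8]
opening: 0.007
grip_force: 10.4
```

```bash
python3 -m jog '[[[0,0,0.001,0,0,0,1],[0,0,0.001,0,0,0,1]]]'; python3 -m jog '[[[0,0,-0.01,0,0,0,1],[0,0,-0.03,0,0,0,1],[0,0,-0.08,0,0,0,1],[0,0,-0.14,0,0,0,1],[0,0,-0.18,0,0,0,1],[0,0,-0.18,0,0,0,1],[0,0,-0.18,0,0,0,1]]]'
python3 - <<'E'
from h import *
for i in range(3):
  T,S=cam('top'),cam('side')
  for n,c in(('top',T),('side',S)):
    h=cv2.cvtColor(c['color'],cv2.COLOR_RGB2HSV)
    k,l,st,ce=cv2.connectedComponentsWithStats(cv2.inRange(h,(50,120,40),(78,255,255))); print(n,[(st[j].tolist(),ce[j].round(1).tolist()) for j in range(1,k) if st[j,4]>20])
save(S,'s2.png')
im=np.hstack([cv2.resize(T['color'][225:275,345:395,::-1],(400,400),interpolation=cv2.INTER_CUBIC),cv2.resize(S['color'][165:225,215:275,::-1],(400,400),interpolation=cv2.INTER_CUBIC)])
cv2.imwrite('pics/c2.png',im)
E
```

```text
time_s: 3.7
position: [0.4794, 0.1048, 0.151]
orientation: [0.068, 0.998, 0.001, 0.0]
ft_force: [-8.2, 1.4, 21.8]
opening: 0.004
grip_force: 11.0
time_s: 4.58
position: [0.48, 0.1039, 0.3268]
orientation: [0.068, 0.998, -0.0, -0.0]
ft_force: [0.6, 0.7, -0.3]
opening: 0.003
grip_force: 0.0
top [([381, 244, 7, 6, 32], [383.7, 246.7])]
side [([291, 252, 6, 7, 35], [293.5, 255.3]), ([291, 265, 9, 32, 172], [295.2, 279.8])]
top [([381, 244, 7, 6, 31], [383.7, 246.7]), ([365, 247, 9, 4, 22], [368.9, 248.3])]
side [([291, 252, 6, 7, 35], [293.5, 255.3]), ([292, 265, 8, 32, 170], [295.2, 279.9])]
top [([381, 244, 7, 6, 31], [383.7, 246.7]), ([365, 247, 14, 4, 27], [370.4, 248.6])]
side [([291, 252, 6, 7, 34], [293.6, 255.2]), ([291, 264, 9, 33, 171], [295.2, 279.7])]
```

View pics/c2.png

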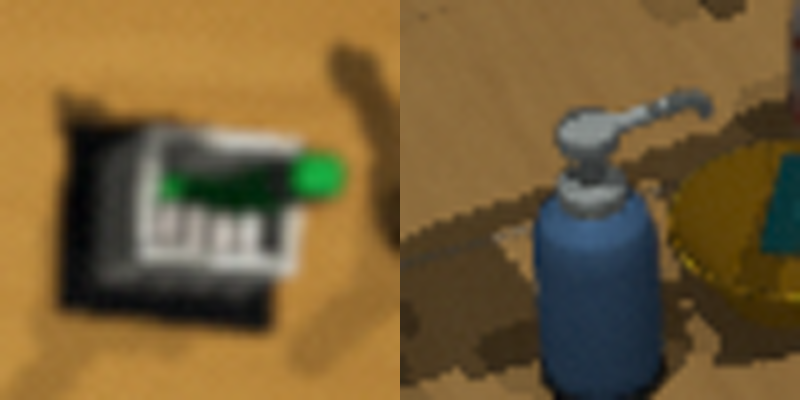

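The pump has sprung back up. The brush has settled with a slight lean, so I'll locate its handle.

Run:
```python
from h import *
T,S=cam('top'),cam('side')
e,er=tri(T,(384,246.5),S,(293.5,254.5));print('end',e,er)
print(onz(T,(384,246.5),.222),onz(S,(293.5,254.5),.222))
h=cv2.cvtColor(S['color'],cv2.COLOR_RGB2HSV);m=cv2.inRange(h,(50,120,40),(78,255,255))
for r in(254,256,268,274,280,286):
    q=np.flatnonzero(m[r,280:310])+280; print(r,q.mean(),len(q))
H=np.array([.4715,-.2727]);a=np.radians(-7.7);x=np.array([np.cos(a),np.sin(a)])
for b in(e,):
  base=np.r_[H+.004*x,.04]
  for z in(.186,.13): 
    p=base+(e-base)*(z-base[2])/(e[2]-base[2]); print(z,p,proj(S,p),proj(T,p))
o=robot.get_obs();q=R.from_quat(o['orientation']);print(o['position'],q.as_matrix().round(3).tolist())
```

```text
end [ 0.46477837 -0.26852377  0.22326605] 0.003708041848721107
[ 0.46314166 -0.26824423  0.222     ] [ 0.46720872 -0.26776205  0.222     ]
254 293.5 6
256 293.5 6
268 294.5 6
274 294.5 6
280 295.0 5
286 295.5 6
0.186 [ 0.46695121 -0.26948196  0.186     ] [[293.29810392 265.25048225]] [[380.87271943 246.76823576]]
0.13 [ 0.47021637 -0.27092185  0.13      ] [[294.11754713 280.16676195]] [[376.27726626 248.1906675 ]]
[0.47988214 0.10393688 0.32687949] [[-0.991, 0.135, -0.001], [0.135, 0.991, -0.0], [0.001, -0.0, -1.0]]
```

```bash
python3 -m jog '[[[-0.0385,-0.372,0,0,0,0,0],[-0.0385,-0.372,0,0,0,0,0],[-0.0385,-0.372,0,0,0,0,0],[-0.0385,-0.372,0,0,0,0,0],[-0.0385,-0.372,0,0,0,0,0],[-0.0385,-0.372,0,0,0,0,0],[-0.0385,-0.372,0,0,0,0,0],[-0.0385,-0.372,0,0,0,0,0]]]'
python3 -m jog '[[[0,0,0.03,0,0,0,0],[0,0,0.06,0,0,0,0]]]'
python3 - <<'E'
from h import *
S=cam('side');cv2.imwrite('pics/pre.png',cv2.resize(S['color'][200:340,220:400,::-1],None,fx=4,fy=4,interpolation=cv2.INTER_CUBIC))
print(robot.get_obs()['position'])
E
```

```text
time_s: 5.98
position: [0.4676, -0.2694, 0.327]
orientation: [0.068, 0.998, 0.001, -0.0]
ft_force: [-0.5, 0.2, -0.0]
opening: 0.5
grip_force: 0.0
time_s: 6.22
position: [0.4683, -0.2679, 0.2674]
orientation: [0.067, 0.998, -0.0, 0.001]
ft_force: [0.3, -0.2, -0.2]
opening: 0.5
grip_force: 0.0
[ 0.46621717 -0.2662459   0.263108  ]
```

View pics/pre.png

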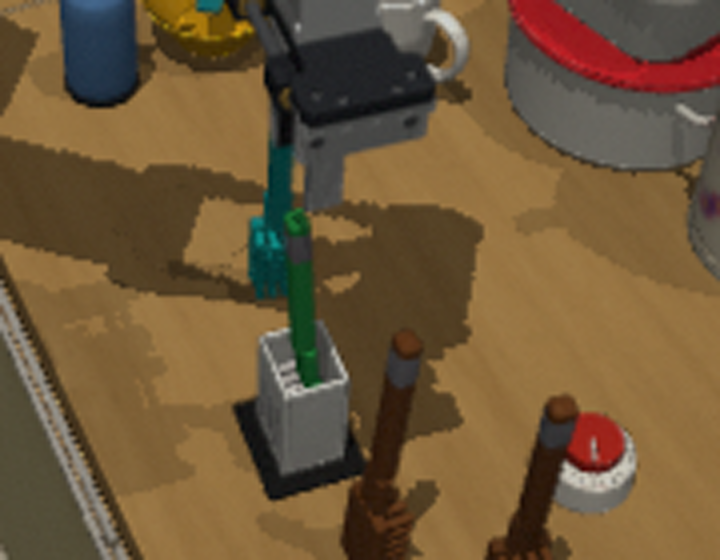

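Run:
```python
from h import *
S=cam('side');o=robot.get_obs();M=R.from_quat(o['orientation']).as_matrix();print(o['position'])
for y in(-.0235,-.036,.0235):
  print(((proj(S,o['position']+M@[0,y,.011])-[220,200])*4).round())
print(((proj(S,[[.465,-.2685,.224],[.467,-.2695,.186]])-[220,200])*4).round())
cv2.imwrite('pics/pre2.png',S['color'])
```

```text
[ 0.46640131 -0.26654271  0.26481266]
[[307. 209.]]
[[314. 225.]]
[[280. 150.]]
[[291. 218.]
 [293. 261.]]
```

```bash
python3 -m jog '[[[0.002,0,0.04,0,0,0,0],[0.002,0,0.07,0,0,0,0],[0.002,0,0.089,0,0,0,0],[0.002,0,0.089,0,0,0,0],[0.002,0,0.089,0,0,0,0]]]'
python3 - <<'E'
from h import *
S,T=cam('side'),cam('top')
im=np.hstack([cv2.resize(c['color'][y:y+80,x:x+80,::-1],(400,400),interpolation=cv2.INTER_CUBIC) for c,x,y in((S,260,225),(T,345,200))])
cv2.imwrite('pics/at.png',im)
print(robot.get_obs()['position'])
E
```

```text
time_s: 6.95
position: [0.4669, -0.2695, 0.1802]
orientation: [0.067, 0.998, -0.001, 0.001]
ft_force: [-0.1, 0.2, 0.1]
opening: 0.503
grip_force: 0.0
[ 0.46677433 -0.26981108  0.18006499]
```

View pics/at.png

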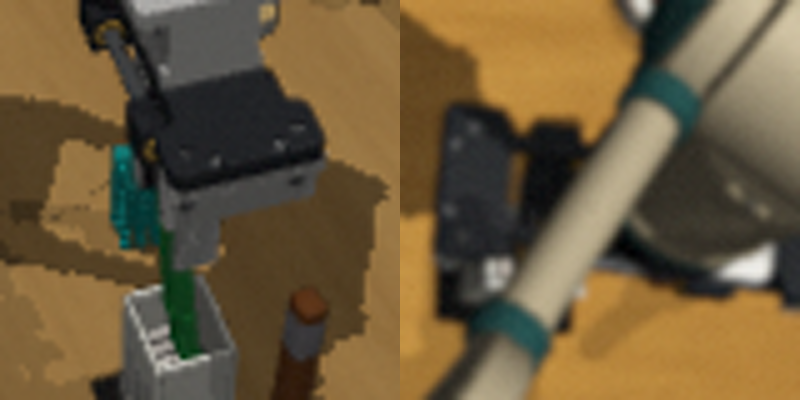

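Run:
```python
from h import *
S=cam('side');o=robot.get_obs();M=R.from_quat(o['orientation']).as_matrix();P=o['position'];print(P)
for r in(270,273,276,278,284,288,292):
  print(r,' '.join('%d,%d,%d'%tuple(v) for v in S['color'][r,289:308]))
for z in(.011,0,-.01):
  print('fing',z,[proj(S,P+M@[x,y,z])[0].round(1).tolist() for x,y in((.008,-.0235),(.008,-.037),(-.008,-.037))])
a=np.radians(-7.7);x=np.r_[np.cos(a),np.sin(a),0]
for z,c in((.186,(.467,-.2695)),(.13,(.4702,-.2709))): print('handle',proj(S,[*c,z]).round(1))
```

```text
[ 0.46661578 -0.26980834  0.17986529]
270 14,44,40 7,55,53 14,61,51 53,65,55 94,94,92 71,70,70 70,70,68 71,70,69 69,68,68 72,73,70 73,73,72 70,71,68 69,70,68 70,70,69 76,73,70 79,62,35 81,61,34 81,62,35 81,61,34
273 34,51,39 28,50,41 9,57,51 12,54,23 13,49,23 39,56,42 63,63,62 69,68,65 71,72,69 76,76,74 72,72,70 70,70,69 70,70,69 76,75,73 78,70,63 81,60,35 81,61,35 82,62,35 79,60,32
276 144,109,63 138,106,60 78,63,34 26,55,24 17,50,26 37,53,41 62,62,62 73,74,72 72,72,71 70,71,69 70,70,70 72,73,71 73,72,73 78,75,73 96,83,69 96,73,41 81,61,36 82,63,36 81,63,36
278 100,77,42 99,75,43 79,61,33 28,55,24 16,48,24 43,59,46 74,73,71 76,76,75 70,70,66 80,79,61 109,92,68 129,102,69 137,107,64 89,69,43 83,66,40 82,63,36 81,61,33 81,60,34 82,61,36
284 114,112,106 99,98,94 88,89,83 50,69,51 9,53,22 11,53,22 13,55,24 11,55,22 10,56,24 29,59,33 67,67,62 65,65,61 81,79,74 95,90,82 83,65,36 85,65,37 86,66,38 84,63,34 81,63,34
288 93,94,88 93,93,88 95,93,88 93,91,87 64,73,62 14,56,23 16,59,25 16,63,26 20,73,33 21,65,32 42,59,44 62,62,59 65,65,61 67,67,63 93,91,86 89,78,59 82,62,36 85,65,37 83,63,35
292 152,149,146 153,146,141 141,135,130 118,114,109 85,84,78 10,53,23 8,53,22 13,61,26 13,58,27 21,59,29 34,59,38 64,63,60 65,64,60 63,63,59 63,62,59 72,71,67 104,101,95 85,72,54 85,65,37
fing 0.011 [[293.0, 278.3], [294.9, 282.7], [301.3, 281.1]]
fing 0 [[293.1, 275.3], [295.0, 279.7], [301.5, 278.1]]
fing -0.01 [[293.2, 272.5], [295.1, 276.9], [301.7, 275.3]]
handle [[293.3 265.2]]
handle [[294.1 280.2]]
```

The closed-up view shows the near finger beside the handle. Measured edges put the gripper within about 2 mm of it, so I'll close.

```bash
python3 -m jog '[[[0.001,0,0.001,0,0,0,0.4],[0.001,0,0.001,0,0,0,1],[0.001,0,0.001,0,0,0,1],[0.001,0,0.001,0,0,0,1],[0.001,0,0.001,0,0,0,1]]]' 45
python3 -m jog '[[[0,0,-0.01,0,0,0,1],[0,0,-0.03,0,0,0,1],[0,0,-0.05,0,0,0,1],[0,0,-0.05,0,0,0,1]]]'
python3 - <<'E'
from h import *
o=robot.get_obs();print(o['position'],o['ft_force'],o['opening'],o['grip_force'])
E
```

```text
time_s: 7.72
position: [0.4649, -0.2694, 0.1774]
orientation: [0.068, 0.998, 0.0, 0.0]
ft_force: [-0.7, -0.3, 0.4]
opening: 0.165
grip_force: 45.0
time_s: 8.22
position: [0.4658, -0.2701, 0.2293]
orientation: [0.068, 0.998, -0.001, 0.002]
ft_force: [-0.7, -0.5, -1.7]
opening: 0.168
grip_force: 45.0
[ 0.46584375 -0.27009933  0.22934572] [-0.67434638 -0.46572471 -1.65772432] 0.16848118796555914 44.99891996383667
```

```bash
python3 -m jog '[[[0,0,-0.05,0,0,0,1],[0,0,-0.10,0,0,0,1],[0,0,-0.15,0,0,0,1],[0,0,-0.18,0,0,0,1],[0,0,-0.2,0,0,0,1],[0,0,-0.2,0,0,0,1]]]'
python3 -m jog '[[[0.003,0.03,0,0,0,-0.04,1],[0.008,0.08,0,0,0,-0.08,1],[0.014,0.13,0,0,0,-0.13,1],[0.02,0.19,0,0,0,-0.18,1],[0.026,0.25,0,0,0,-0.23,1],[0.032,0.31,0,0,0,-0.28,1],[0.037,0.355,0,0,0,-0.32,1],[0.038,0.365,0,0,0,-0.33,1]]]'
python3 -m jog '[[[0,0,0.01,0,-0.1,0,1],[0,0,0.02,0,-0.24,0,1],[0,0,0.035,0,-0.38,0,1],[0,0,0.05,0,-0.52,0,1],[0,0,0.06,0,-0.66,0,1],[0,0,0.07,0,-0.8,0,1],[0,0,0.08,0,-0.9,0,1],[0,0,0.083,0,-0.96,0,1]]]'
python3 -m jog '[[[0,0,0,0,0,0,1],[0,0,0,0,0,0,1],[0,0,0,0,0,0,1],[0,0,0,0,0,0,1]]]'
python3 - <<'E'
from h import *
o=robot.get_obs();M=R.from_quat(o['orientation']).as_matrix();P=o['position'];print(P,M.round(2).tolist(),o['qpos'].round(2),o['opening'])
S,T=cam('side'),cam('top')
for n,p in(('head',[.009,0,.139]),('toe',[.005,0,.172])):print(n,P+M@p,proj(S,P+M@p),proj(T,P+M@p))
im=np.hstack([cv2.resize(c['color'][y:y+130,x:x+130,::-1],(400,400),interpolation=cv2.INTER_CUBIC) for c,x,y in((S,180,110),(T,170,160))])
cv2.imwrite('pics/fin.png',im)
E
```

```text
time_s: 8.98
position: [0.4652, -0.2697, 0.4281]
orientation: [0.068, 0.998, -0.001, 0.001]
ft_force: [-0.6, -0.0, -1.6]
opening: 0.17
grip_force: 45.0
time_s: 9.98
position: [0.4758, 0.0997, 0.4257]
orientation: [-0.099, 0.995, 0.0, -0.002]
ft_force: [-0.2, 0.0, -1.5]
opening: 0.165
grip_force: 45.0
time_s: 10.98
position: [0.474, 0.0965, 0.3403]
orientation: [-0.085, 0.884, 0.044, 0.458]
ft_force: [0.2, 1.1, -0.5]
opening: 0.169
grip_force: 45.0
time_s: 11.48
position: [0.4772, 0.0975, 0.3451]
orientation: [-0.086, 0.883, 0.045, 0.46]
ft_force: [0.5, 0.8, -1.5]
opening: 0.169
grip_force: 45.0
[0.47715376 0.09746451 0.34509875] [[-0.56, -0.19, 0.8], [-0.11, 0.98, 0.16], [-0.82, -0.0, -0.57]] [-0.19 -0.38  2.19  0.69  0.51 -2.42] 0.16932001941483163
head [0.58384497 0.11847827 0.25805044] [[271.15347883 145.02370064]] [[217.86643089 193.44613889]]
toe [0.61262506 0.12415032 0.24241284] [[279.14109151 146.27194791]] [[216.66401006 183.25048291]]
```

View pics/fin.png

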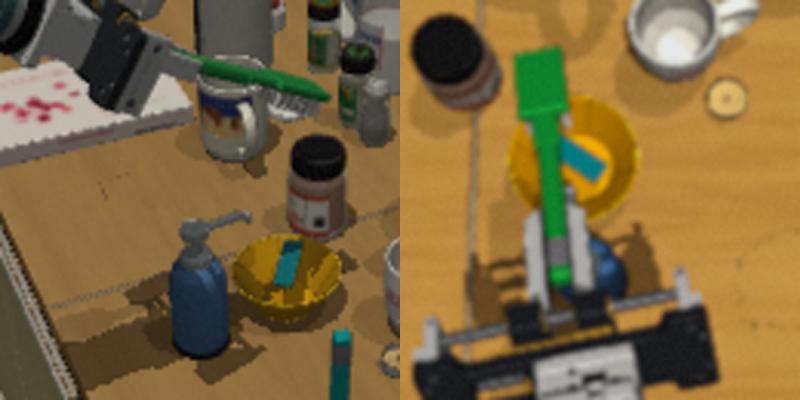

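The side view shows the brush held nearly flat with its bristles down, its head at about (276,141). The top view puts the head at about (216,187), a bit beyond the bowl centre. I'll triangulate and correct.

Run:
```python
from h import *
S,T=cam('side'),cam('top');o=robot.get_obs();M=R.from_quat(o['orientation']).as_matrix()
f=3.0769
s=lambda u,v:(180+u/f-.3,110+v/f-.3)
t=lambda u,v:(170+(u-400)/f-.3,160+v/f-.3)
toe,e=tri(S,s(328,97),T,t(540,52));print('toe',toe,e)
end,e2=tri(S,s(195,57),T,t(551,190));print('mid',end,e2)
H,e3=tri(S,s(292,88),T,t(542,85));print('head back',H,e3)
d=end-toe;print('tilt from vertical',np.degrees(np.arccos(d[2]/np.linalg.norm(d))))
des=np.array([.584,.118,H[2]]);print('tool shift',M.T@(des-H))
```

```text
toe [0.63107137 0.1250128  0.25332472] 0.010641307526936558
mid [0.49810941 0.10357727 0.34542198] 0.0077060057685204505
head back [0.59466164 0.12041178 0.27702912] 0.0024406057007696396
tilt from vertical 55.634540326594646
tool shift [ 0.0062669  -0.00030427 -0.00895101]
```

```bash
python3 -m jog '[[[0.004,0,-0.006,0,-0.05,0,1],[0.008,0,-0.011,0,-0.05,0,1],[0.008,0,-0.011,0,-0.05,0,1],[0.008,0,-0.011,0,-0.05,0,1],[0.008,0,-0.011,0,-0.05,0,1],[0.008,0,-0.011,0,-0.05,0,1],[0.008,0,-0.011,0,-0.05,0,1],[0.008,0,-0.011,0,-0.05,0,1]]]'
python3 - <<'E'
from h import *
o=robot.get_obs();print(o['dq'].round(3),o['grip_force'])
T=cam('top')
h=cv2.cvtColor(T['color'],cv2.COLOR_RGB2HSV)
k,l,st,ce=cv2.connectedComponentsWithStats(cv2.inRange(h,(50,120,40),(78,255,255)));i=1+st[1:,4].argmax();y0=st[i,1]
print(st[i],'toe',onz(T,(216,y0),.26),'bowl check, px 33mm back',onz(T,(216,y0+11),.275))
print(robot.job_done())
E
```

```text
time_s: 12.68
position: [0.4633, 0.0948, 0.3442]
orientation: [-0.085, 0.871, 0.047, 0.481]
ft_force: [0.5, -0.8, -0.9]
opening: 0.17
grip_force: 45.0
[-0.001 -0.001  0.001  0.    -0.     0.   ] 44.99898970127106
[208 179  17  66 650] toe [0.6180087 0.1233861 0.26     ] bowl check, px 33mm back [0.58769115 0.12051373 0.275     ]
the job is handed in; nothing more can be done
None
```

The job is handed in at about 12.7 s of the 53 s allowed: the pump was pushed to its stop and sprang back, and the green brush is held still at about 55–60° from vertical, bristles down, its head about 19 cm above the bowl's rim.

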